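# Switch the part checker on with its key and present a girder clip to it

### The arm

A 6-joint arm with a two-finger parallel gripper is mounted at the origin on a cart in front of the work surface, level with it; the furniture and walls round the work are solid. World frame = base frame: x ahead of the robot, y to its left, z up, the work surface at z = 0. Lengths are in m, angles in rad, forces in N, time in s.
With the tool pointing down it reaches from about 0.325 to 0.9 m from the base axis. Payload 6.1 kg.
Tool frame: the origin (TCP) lies at the very end of the fingers, on their centre line; the grasp point (between the pads) lies robot.grasp_offset behind it (robot.grasp_offset is the distance from the TCP to the grasp point, in m); z points along the fingers, y is the line along which they close (so a half turn about z gives the same grasp; the last joint's range is limited). The gripper opens to 85 mm and grips with 20 to 120 N. Pads are 22 mm wide; open, the fingers measure 114 mm over their backs; the gripper's body (76 mm by 85 mm) begins 54 mm behind the grasp point. The pads swing forward as they close: fully open they stand 13 mm farther back than shut.
Start: joints at [-1.342, 0.22, 1.526, -0, 1.395, -0.126], TCP at [0.217, -0.586, 0.231] pointing down, gripper open.
Joint ranges: [-2.98, 2.98], [-0.91, 2.08], [0.09, 2.57], [-1.24, 4.39], [0.2, 2.65], [-2.68, 2.68]. Speed limits (rad/s): [2.57, 2.57, 3.01, 3.14, 3.14, 3.14].

### API

Orientations are given as a rotation vector (axis times angle).
In Python, from plant import sensors, cams, workorder, spotter, robot gives the robot as it stands. The module is installed in compiled form; this text tells all that it offers.
- The arm moves only by the tool move_arm, never from a script. Its argument "steps" is a list that holds one entry, the list of rows, each a list of 7 numbers: the closure in counts, from 0 (fully open) to 255 (shut), then the shift along the world's x, y, z in m, then the turn, a rotation vector about the world's x, y, z in degrees. A call has 1 to 5 rows; each row shifts and turns the commanded pose from where the row before left it; what a row does not reach is not made up. A row lasts 1/12 s, in which the tool goes at most 41.7 mm and 7.16 degrees, less where a joint would pass 70% of its speed; a pose out of reach is approached as far as the arm can. A call with a gripper value outside its range is refused whole. The fingers move at their own pace and stop on an object; the grip force is fixed at half the most. Time passes only in rows, so rows that do not move let the fingers close. It gives the time, the measured TCP pose, the force, the opening and the grip force at its end, in the units of the state.
- sensors.read_state(): the state, without advancing time (a new reading comes with each control period).
- cams.camera(name): name is "scene" or "side" or "wrist"; returns the picture (420x560x3 uint8, red, green, blue); there is no depth.
- cams.camera_model(name): a dict with "fx", "fy", "cx", "cy" (pixels), "R" (3x3) and "t" (3): a world point X has camera coordinates R X + t. Camera axes: x right, y down, z forward; pixel columns grow to the right and rows downward; lengths in m; the calibration is good to about 2 mm. A picture is of the moment at which its call begins: read the wrist's pose just before it. camera_model takes no time and is no camera call; for the wrist camera it gives the pose at the moment of the call.
- workorder.sign_off(): hands the job in; it is judged then, once.
Trained networks look in the newest picture that a camera, given by its name, has taken for a name from the list of things; names that differ only in an ending like _2 or _b are one class to them, and where a whole thing is asked for, a point or a joint stands for the part that bears it (a point fixed in the world has none). Each returns a list of dicts, best first, with "conf" (0 to 1); they miss things now and then, are a little off and sometimes report something else, mostly with a low value. They report only what shows in the picture. A call takes as long as a camera call.
- spotter.regions_of(camera, query): "mask" (420x560 bool, what is visible of it) and "rect" ([left, top, right, bottom] in pixels, round what is visible of it).
The state is a dict: "clock": time; "q": joint angles; "joint_vel": joint speeds; "joint_torque": joint torques, N m; "tool_pos": TCP position; "tcp_rot": TCP orientation; "force": force on the tool from outside, world axes, zero at the start; "torque": the same for the moment, N m; "grip_width": opening from 0.0 (shut) to 1.0 (fully open); "finger_force": force on a finger pad.
Only numpy, scipy, OpenCV 4.12 (cv2) and the standard library are available. Lean on these libraries where they do the work, as an engineer would, in place of code of your own. Each camera call takes 0.05 s, during which the arm holds its last target. There are 200 camera calls.

### The job

Take the key out of its stand, push it fully into the slot of the checker's round knob, turn it clockwise as far as it goes and leave it there. Then pick up the small U-shaped steel clip, carry it over the row of boxes, clear of the tall bag, and hold it level about 15 mm above the checker's black sensing bar, centred on it and with the clip's channel running along the bar. The clip must never touch the checker, and the boxes and the tape roll must stay where they are; finish still holding the clip still in the air.

Things in the scene. Friction and masses are not known exactly. Their poses are not given: they have to be found in the camera images.
- checker: Low grey instrument housing, 140 (x) x 235 (y) x 20 mm high, fixed to the bench. Origin: centre of its underside. Its y axis runs along the long side, z up. On its top, at y = +65 mm, is the round key knob; at y = -65 mm the sensing head. Flange of the head: 60 x 80 mm, top 30 mm above the bench; stem 30 x 54 mm.
- head_top (a point): Centre of the top face of the black sensing bar on the sensing head, 60 mm above the bench. The bar is 22 mm wide (x) and 50 mm long (y); axes as the checker's.
- slot (a point): Centre of the mouth of the key slot, on the axis of the round knob (43 mm diameter, dark rim, bright face), 49 mm above the bench. The slot is 20 mm long (this point's x axis, which turns with the knob) by 10 mm wide (y), 28 mm deep, with small chamfers; the dark rim round it stands 1 mm higher.
- knob (a joint): Angle of the key knob in rad: 0 is off, grows clockwise seen from above, stop at 1.3, on above 1.1; starts between 0 and 0.3. Stiff (0.04 N m), stays where it is left. At 0 the slot lies along the checker's x axis; its yaw is checker yaw minus this angle. The key has about 0.2 rad of play in the slot.
- stand: Aluminium block 70 (x) x 56 (y) x 30 mm high, fixed, with a 20 x 11 mm slot along its x in which the key stands. Origin: centre of its underside.
- key: Upright key, 60 g, same after a half turn. Origin: lower end of its steel blade, 16 (x) x 7 (y) mm, z 0 to 24 mm; shoulder disc 24 mm diameter, z 24 to 30; black flat grip plate 38 (x) x 10 (y) mm, z 30 to 68. In the stand the shoulder rests on the block (origin 6 mm above the bench). Fully home in the knob the shoulder rests on the knob's face, origin 24 mm below the slot's mouth.
- clip: Bent steel girder clip, an upward open U channel 36 x 36 x 18 mm, 4 mm thick, about 90 g, lying on its base. Origin: centre of its underside. The channel runs along its x axis; the two flanges stand at y = +-18 mm (36 mm outside). Same after a half turn.
- box_dark: Dark carton 70 x 100 x 66 mm, nearest of the row of boxes between the clip's side and the checker; origin: centre of its underside; must not be moved.
- box_blue: Blue carton with an open flap, 63 x 82 x 64 mm, middle of the row; origin: centre of its underside; must not be moved.
- box_kraft: Brown carton 60 x 85 x 50 mm, farthest of the row; origin: centre of its underside; must not be moved.
- tape: Roll of tape, 105 mm diameter, 49 mm high, behind the row; origin: centre of its underside; must not be moved.
- bag_tall: Clear bag of parts standing upright beside the row of boxes, stiff and fixed, 57 (x) x 71 (y) mm and 197 mm tall: the tallest obstacle on the way to the checker. Origin: centre of its underside.

How it is judged:
On the way, in this order (a step that is already met when the one before it is completed fails the run):
1. the key is fully in the knob's slot (z of key in the frame of slot below -0.02 m and horizontal distance between key and slot below 0.006 m and value of joint knob below 1.1 rad), for 0.1 s.
2. the knob is turned on with the key (value of joint knob above 1.1 rad and z of key in the frame of slot below -0.018 m), for 0.1 s.
3. the clip is lifted clear in the fingers (height (world z) of clip above 0.085 m and contact force between clip and the fingers above 0.5 N), for 0.1 s.
At the end, for the whole second after the job is handed in: Key left within 6 mm of home in the knob, knob above 1.1 rad. The fingers hold the clip still, underside 6 to 26 mm above the sensing bar, centred within 8 mm, channel within 0.15 rad of the bar's length, level within 0.15 rad, touching neither checker nor key (all of step 2 and horizontal distance between key and slot below 0.006 m and contact force between key and the fingers below 0.1 N and z of clip in the frame of head_top between 0.006 and 0.026 m and horizontal distance between clip and head_top below 0.008 m and angle between the x axis of clip and the y axis of head_top, either way round below 0.15 rad and angle between clip's own z axis and vertical below 0.15 rad and contact force between clip and the fingers above 0.5 N and contact force between clip and checker below 0.1 N and contact force between clip and key below 0.1 N and linear speed of clip below 0.02 m/s); the arm keeps its last pose, push and grip.
It fails at once if the clip touched the checker (contact force between clip and checker above 0.3 N).
It fails at once if a box of the row or the tape roll was moved by more than 15 mm (distance of any of box_dark, box_blue, box_kraft, tape from where it was at the start of the episode above 0.015 m).
It fails at once if the clip crossed the line of the row lower than the boxes' tops (world y of clip between 0.03 and 0.07 m and height (world z) of clip below 0.066 m).
It also fails if it takes over 72 s, if anything falls off the work surface, if the arm or the gripper's body presses on something with over 40 N, if the wrist force passes 120 N, or if a joint passes its speed limit or range.

## Working session

There is one attempt and no reset: what is moved stays moved. The work goes in short steps, Python scripts to look and compute and a tool call to move; the robot and the scene stay as the last step left them, time stands still between calls to the robot, and variables do not carry over. Pictures are saved under pics/ and viewed, at most 10 in all, crops included, and the job is handed in when it is done.

Besides the shell and the picture viewer there is one more tool, called by a JSON object that holds its "op" and its "data". move_arm: Moves the arm, as the interface text tells. Its arguments: {"type":"object","properties":{"steps":{"type":"array"}},"required":["steps"]}

```bash
mkdir -p pics; cat > h.py <<'E'
import numpy as np, cv2
from plant import sensors,cams,workorder,spotter,robot
def save(img,name): cv2.imwrite('pics/'+name+'.png',img[:,:,::-1])
def ray(m,u,v):
    d=np.array([(u-m['cx'])/m['fx'],(v-m['cy'])/m['fy'],1.]);R=np.array(m['R']);t=np.array(m['t'])
    return -R.T@t, R.T@d
def at_z(m,u,v,z):
    c,d=ray(m,u,v);return c+d*(z-c[2])/d[2]
def proj(m,X):
    p=np.array(m['R'])@np.array(X,float)+np.array(m['t']);return [m['fx']*p[0]/p[2]+m['cx'],m['fy']*p[1]/p[2]+m['cy']]
def tri(rs):
    A=0;b=0
    for c,d in rs:
        d=d/np.linalg.norm(d);P=np.eye(3)-np.outer(d,d);A=A+P;b=b+P@c
    return np.linalg.solve(A,b)
E
python3 - <<'E'
from h import *
print(robot.grasp_offset)
s=sensors.read_state();print(s['clock'],s['tool_pos'],s['tcp_rot'])
I={}
for c in ['scene','side']:
    I[c]=cams.camera(c)
    m=cams.camera_model(c);print(c,-np.array(m['R']).T@m['t'],m['fx'])
    for q in ['checker','slot','head_top','stand','key','clip','box_dark','box_blue','box_kraft','tape','bag_tall']:
        r=spotter.regions_of(c,q)
        for o in r[:2]:
            ys,xs=np.where(o['mask']);print(c,q,round(o['conf'],2),o['rect'],xs.mean().round(1),ys.mean().round(1),len(xs))
    save(I[c],c+'0')
print(sensors.read_state()['clock'])
E
```

```text
0.0187
0.0 [ 0.21697817 -0.58548193  0.23018488] [-3.09035443e+00 -5.54093250e-01  1.98889584e-04]
scene [0.17625055 0.89026318 0.53570111] 450.7142011694106
scene checker 0.61 [294.3, 175.2, 363.7, 211.6] 322.1 191.9 922
scene slot 0.56 [315.3, 183.0, 330.3, 198.3] 321.3 190.6 115
scene head_top 0.83 [293.1, 174.8, 364.9, 209.5] 320.5 191.9 897
scene stand 0.83 [226.2, 253.4, 265.5, 280.3] 245.8 266.3 808
scene key 0.78 [237.3, 239.7, 253.6, 263.7] 245.7 249.7 293
scene clip 0.64 [298.0, 286.5, 317.7, 308.2] 305.0 297.4 388
scene box_dark 0.58 [317.8, 221.2, 363.4, 274.6] 338.6 247.9 1876
scene box_blue 0.7 [271.2, 221.0, 312.2, 255.5] 288.3 237.0 1034
scene box_blue 0.58 [175.9, 206.0, 218.1, 244.5] 197.6 223.4 1395
scene box_kraft 0.92 [228.1, 209.6, 269.2, 243.5] 247.2 225.5 1025
scene tape 0.71 [175.1, 207.2, 217.3, 244.8] 197.5 223.2 1359
side [0.1746659  0.77138059 0.90094422] 446.7148986258333
side checker 0.81 [287.0, 153.4, 355.4, 205.4] 321.7 179.2 1824
side slot 0.7 [308.2, 183.4, 321.2, 194.4] 313.5 187.4 176
side head_top 0.67 [289.1, 153.5, 356.3, 203.8] 321.7 178.7 1854
side stand 0.58 [222.5, 271.1, 259.0, 296.9] 242.9 284.1 643
side key 0.73 [233.2, 264.5, 249.2, 281.8] 241.8 272.8 198
side clip 0.85 [282.1, 311.8, 301.4, 329.9] 290.9 319.9 288
side clip 0.67 [224.7, 270.6, 260.6, 298.9] 243.3 284.6 595
side box_dark 0.59 [303.3, 238.1, 345.4, 289.6] 322.9 264.6 1465
side box_dark 0.25 [307.3, 178.3, 321.4, 197.3] 314.1 187.1 182
side box_blue 0.76 [264.4, 232.8, 294.8, 268.9] 279.9 249.7 861
side box_blue 0.73 [309.5, 179.3, 321.9, 197.7] 314.4 186.8 146
side box_kraft 0.84 [228.8, 218.4, 263.9, 255.5] 244.8 235.5 872
side tape 0.72 [180.2, 215.4, 221.7, 249.6] 200.6 231.4 1124
1.2
```

```bash
python3 - <<'E'
from h import *
a=cv2.imread('pics/scene0.png')[140:330,160:400];b=cv2.imread('pics/side0.png')[140:340,160:400]
cv2.imwrite('pics/crop0.png',np.hstack([cv2.resize(a,(400,560),interpolation=3)if 0 else cv2.resize(a,None,fx=1.65,fy=1.65,interpolation=2),cv2.resize(b[:190],None,fx=1.65,fy=1.65,interpolation=2)]))
ms,md=cams.camera_model('scene'),cams.camera_model('side')
for n,p,q,z in [('knob',(322.8,190.6),(314.7,188.9),.049),('stand',(245.8,266.3),(242.9,284.1),.02),('key',(245.7,249.7),(241.8,272.8),.055),('clip',(305,297.4),(290.9,319.9),.009),('dark',(338.6,247.9),(322.9,264.6),.05),('blue',(288.3,237),(279.9,249.7),.05),('kraft',(247.2,225.5),(244.8,235.5),.04),('tape',(197.5,223.2),(200.6,231.4),.03),('chk',(322,192),(321.7,179.2),.02)]:
    print(n,tri([ray(ms,*p),ray(md,*q)]).round(3),at_z(ms,*p,z).round(3),at_z(md,*q,z).round(3))
E
```

```text
knob [ 0.573 -0.194  0.05 ] [ 0.573 -0.196  0.049] [ 0.574 -0.195  0.049]
stand [0.597 0.19  0.015] [0.592 0.196 0.02 ] [0.596 0.194 0.02 ]
key [0.599 0.186 0.053] [0.596 0.188 0.055] [0.599 0.188 0.055]
clip [0.444 0.228 0.011] [0.444 0.226 0.009] [0.446 0.227 0.009]
dark [0.438 0.057 0.034] [0.428 0.084 0.05 ] [0.434 0.07  0.05 ]
blue [0.561 0.056 0.03 ] [0.544 0.089 0.05 ] [0.553 0.073 0.05 ]
kraft [0.671 0.055 0.033] [0.663 0.066 0.04 ] [0.667 0.061 0.04 ]
tape [0.793 0.09  0.027] [0.787 0.095 0.03 ] [0.792 0.093 0.03 ]
chk [ 0.609 -0.314 -0.008] [ 0.595 -0.25   0.02 ] [ 0.588 -0.283  0.02 ]
```

View pics/crop0.png

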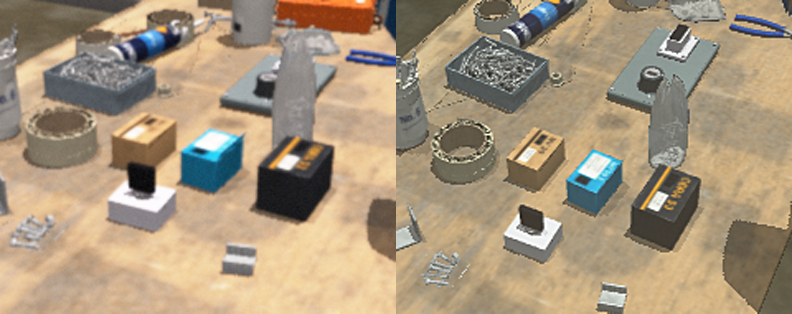

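View pics/scene0.png

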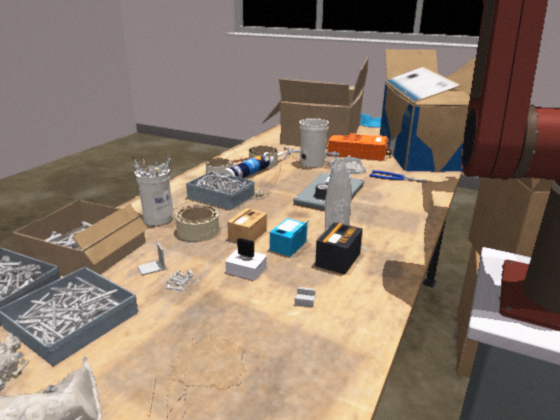

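```bash
python3 - <<'E'
from h import *
from scipy.spatial.transform import Rotation as Ro
m=cams.camera_model('wrist');s=sensors.read_state()
R=Ro.from_rotvec(s['tcp_rot']).as_matrix();c=-np.array(m['R']).T@m['t']
print('cam in tool',R.T@(c-s['tool_pos']),(np.array(m['R'])@R).round(2).tolist(),m['fx'])
ms,md=cams.camera_model('scene'),cams.camera_model('side')
print('bagbase',at_z(md,325,237,0),'bagtop',at_z(ms,340,157,.197))
print('head',at_z(md,334,165,.06), 'knob',at_z(md,314.7,188.9,.05))
E
```

```text
cam in tool [ 0.06853872 -0.0002076  -0.14237732] [[-0.0, 1.0, 0.0], [-0.96, -0.0, -0.28], [-0.28, -0.0, 0.96]] 353.9980777298713
bagbase [ 0.48400826 -0.06765555  0.        ] bagtop [ 0.49003585 -0.07254014  0.197     ]
head [ 0.56307897 -0.31865929  0.06      ] knob [ 0.57385387 -0.19409905  0.05      ]
```

{"op": "move_arm", "data": {"steps": [[[0, 0.028, 0.028, 0.01, 0, 0, 0], [0, 0.028, 0.028, 0.01, 0, 0, 0], [0, 0.028, 0.028, 0.01, 0, 0, 0], [0, 0.028, 0.028, 0.01, 0, 0, 0], [0, 0.028, 0.028, 0.01, 0, 0, 0]]]}}

```text
clock: 1.62
tool_pos: [0.358, -0.4447, 0.2819]
tcp_rot: [3.092, 0.553, 0.0]
force: [0.2, -0.3, -0.8]
grip_width: 1.002
finger_force: 0.0
```

{"op": "move_arm", "data": {"steps": [[[0, 0.028, 0.028, 0.01, 0, 0, 0], [0, 0.028, 0.028, 0.01, 0, 0, 0], [0, 0.028, 0.028, 0.01, 0, 0, 0], [0, 0.028, 0.028, 0.01, 0, 0, 0], [0, 0, 0, 0, 0, 0, 0]]]}}

```text
clock: 2.03
tool_pos: [0.474, -0.3294, 0.3242]
tcp_rot: [3.089, 0.564, 0.008]
force: [-0.2, -0.3, 0.5]
grip_width: 0.995
finger_force: 0.0
```

{"op": "move_arm", "data": {"steps": [[[0, 0.035, 0.015, 0.01, 0, 0, 0], [0, 0.035, 0.015, 0.01, 0, 0, 0], [0, 0.035, 0.015, 0, 0, 0, 0], [0, 0, 0, 0, 0, 0, 0], [0, 0, 0, 0, 0, 0, 0]]]}}

```text
clock: 2.45
tool_pos: [0.5752, -0.2882, 0.3402]
tcp_rot: [-3.091, -0.559, 0.002]
force: [-0.7, 0.2, 0.0]
grip_width: 0.998
finger_force: 0.0
```

```bash
cat >> h.py <<'E'
def snap(name,qs,zs):
    s=sensors.read_state();m=cams.camera_model('wrist');I=cams.camera('wrist');save(I,name)
    np.save('pics/'+name+'.npy',np.array([np.r_[m['R'][i],m['t'][i]] for i in range(3)]))
    print('tcp',np.round(s['tool_pos'],4),np.round(s['tcp_rot'],3),s['clock'],'q',np.round(s['q'],2))
    for q,z in zip(qs,zs):
        for o in spotter.regions_of('wrist',q)[:2]:
            k=np.uint8(o['mask']);ys,xs=np.where(k);r=cv2.minAreaRect(np.c_[xs,ys].astype(np.float32))
            P=[at_z(m,*p,z)[:2] for p in cv2.boxPoints(r)];e=P[1]-P[0],P[2]-P[1]
            print(q,round(o['conf'],2),'rect',np.round(r[0],1),'cent',xs.mean().round(1),ys.mean().round(1),'xy',at_z(m,*r[0],z)[:2].round(4),'sides',[(np.hypot(*v).round(4),np.degrees(np.arctan2(v[1],v[0])).round(1)) for v in e])
def model(name):
    m=dict(cams.camera_model('wrist'));a=np.load('pics/'+name+'.npy');m['R']=a[:,:3];m['t']=a[:,3];return m
E
python3 - <<'E'
from h import *
snap('w1',['checker','slot','head_top'],[.02,.049,.06])
E
```

```text
tcp [ 0.5752 -0.2882  0.3402] [-3.091e+00 -5.590e-01  2.000e-03] 2.45 q [-0.59  0.22  1.32 -0.    1.6   0.63]
checker 0.61 rect [280.4 156.6] cent 279.8 155.7 xy [ 0.5829 -0.2817] sides [(np.float64(0.138), np.float64(-3.8)), (np.float64(0.2301), np.float64(-89.0))]
slot 0.98 rect [232.3 142.8] cent 232.6 143.3 xy [ 0.5817 -0.2204] sides [(np.float64(0.0454), np.float64(-26.6)), (np.float64(0.0411), np.float64(-114.6))]
head_top 0.84 rect [279.6 157. ] cent 279.9 155.6 xy [ 0.587  -0.2795] sides [(np.float64(0.1265), np.float64(-4.5)), (np.float64(0.2103), np.float64(-89.7))]
head_top 0.27 rect [46.5 13.5] cent 56.0 9.2 xy [0.6432 0.0072] sides [(np.float64(0.0795), np.float64(-69.6)), (np.float64(0.0262), np.float64(-168.4))]
```

View pics/w1.png

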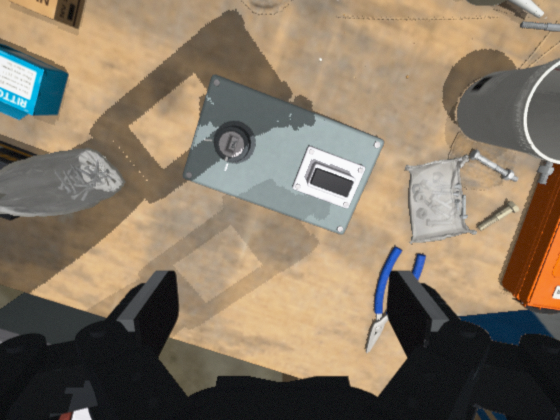

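```bash
python3 - <<'E'
from h import *
w=model('w1');md=cams.camera_model('side')
for p in [(212,76),(383,137),(341,234),(185,178)]: print('w',at_z(w,*p,.02).round(4))
for p in [(317,156),(355,165.5),(326,205.5),(288.5,197.6)]: print('s',at_z(md,*p,.02).round(4))
a=cv2.imread('pics/side0.png')[145:215,275:365];b=cv2.imread('pics/w1.png')[60:240,170:390]
cv2.imwrite('pics/c1.png',np.hstack([cv2.resize(a,(463,360),interpolation=2),cv2.resize(b,(330,360)) if 0 else cv2.resize(b[:,:160],(320,360),interpolation=2)]))
E
```

```text
w [ 0.6457 -0.1691  0.02  ]
w [ 0.6523 -0.3962  0.02  ]
w [ 0.5121 -0.3976  0.02  ]
w [ 0.5123 -0.1732  0.02  ]
s [ 0.653  -0.3933  0.02  ]
s [ 0.5183 -0.398   0.02  ]
s [ 0.526  -0.1715  0.02  ]
s [ 0.6424 -0.1549  0.02  ]
```

View pics/c1.png

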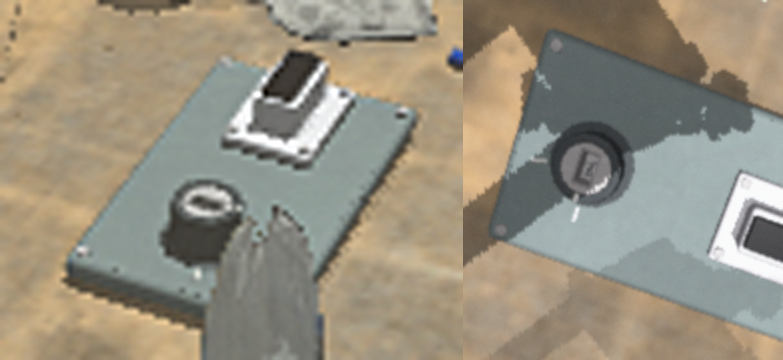

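{"op": "move_arm", "data": {"steps": [[[0, 0.001, 0.017, -0.035, 0, 0, -7], [0, 0.001, 0.017, -0.035, 0, 0, -7], [0, 0.001, 0.017, -0.035, 0, 0, -6], [0, 0.001, 0.017, -0.03, 0, 0, 0], [0, 0, 0, 0, 0, 0, 0]]]}}

```text
clock: 3.07
tool_pos: [0.5734, -0.2172, 0.1984]
tcp_rot: [-3.134, -0.009, 0.017]
force: [-0.8, 0.6, -2.1]
grip_width: 0.998
finger_force: 0.0
```

```bash
python3 - <<'E'
from h import *
snap('w2',['slot','head_top'],[.049,.03])
b=cv2.imread('pics/w2.png');m=model('w2')
u,v=map(int,proj(m,(.581,-.22,.049)));print(u,v,'head',proj(m,(.5817,-.349,.06)))
c=b[max(v-50,0):v+50,max(u-50,0):u+50];cv2.imwrite('pics/c2.png',np.hstack([cv2.resize(b,(400,300)),cv2.resize(c,(400,300*400//400+100),interpolation=2)[:300] if 0 else cv2.resize(c,(300,300),interpolation=2)]))
E
```

```text
tcp [ 0.5734 -0.2172  0.1984] [-3.134 -0.009  0.017] 3.0667 q [-0.49  0.23  1.58  0.    1.35  1.07]
head_top 0.75 rect [361.  172.5] cent 356.8 171.4 xy [ 0.5871 -0.2858] sides [(np.float64(0.134), np.float64(-2.3)), (np.float64(0.2227), np.float64(-89.7))]
286 183 head [np.float64(446.6811820137128), np.float64(186.34746282928816)]
```

View pics/c2.png

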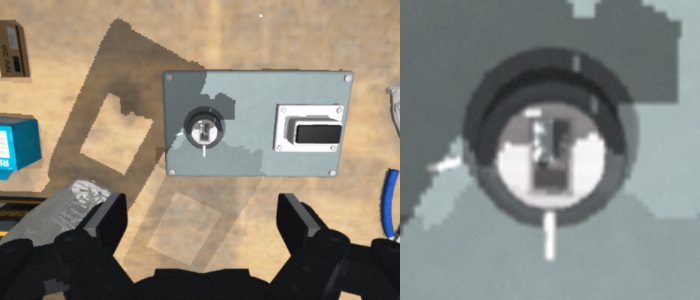

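{"op": "move_arm", "data": {"steps": [[[0, 0, 0, 0.035, 0, 0, 0], [0, 0, 0.01, 0.035, 0, 0, 0], [0, 0.004, 0.038, 0.015, 0, 0, 0], [0, 0.004, 0.04, 0, 0, 0, 0], [0, 0.004, 0.04, 0, 0, 0, 0]]]}}

```text
clock: 3.63
tool_pos: [0.5923, -0.0946, 0.2977]
tcp_rot: [3.138, 0.004, 0.015]
force: [-0.6, -0.8, -0.2]
grip_width: 0.999
finger_force: 0.0
```

{"op": "move_arm", "data": {"steps": [[[0, 0.004, 0.04, 0, 0, 0, 0], [0, 0.004, 0.04, 0, 0, 0, 0], [0, 0.004, 0.04, 0, 0, 0, 0], [0, 0, 0.04, 0, 0, 0, 0], [0, 0, 0.04, 0, 0, 0, 0]]]}}

```text
clock: 4.05
tool_pos: [0.6039, 0.1074, 0.2954]
tcp_rot: [3.141, 0.007, 0.01]
force: [-0.2, -0.5, 1.0]
grip_width: 0.998
finger_force: 0.0
```

{"op": "move_arm", "data": {"steps": [[[0, 0, 0.035, -0.015, 0, 0, 0], [0, 0, 0.03, -0.025, 0, 0, 0], [0, 0, 0, -0.01, 0, 0, 0], [0, 0, 0, 0, 0, 0, 0], [0, 0, 0, 0, 0, 0, 0]]]}}

```text
clock: 4.47
tool_pos: [0.6031, 0.1707, 0.2431]
tcp_rot: [3.141, 0.008, 0.003]
force: [0.9, -0.2, 0.9]
grip_width: 0.999
finger_force: 0.0
```

```bash
python3 - <<'E'
from h import *
snap('w3',['key','stand','clip'],[.074,.03,.018])
w=model('w2');
for z in(.049,.05):print('slot',at_z(w,286.3,184.7,z))
E
```

```text
tcp [0.6031 0.1707 0.2431] [3.141e+00 8.000e-03 3.000e-03] 4.4667 q [ 0.15  0.22  1.51 -0.    1.41  1.72]
key 0.92 rect [268.3 192.3] cent 269.5 191.1 xy [0.6004 0.1828] sides [(np.float64(0.0418), np.float64(-18.1)), (np.float64(0.0207), np.float64(-107.5))]
stand 0.66 rect [370.4 329.1] cent 365.6 331.2 xy [0.4291 0.0678] sides [(np.float64(0.115), np.float64(1.1)), (np.float64(0.0813), np.float64(-91.6))]
stand 0.59 rect [269.2 184.4] cent 269.7 182.0 xy [0.5986 0.1836] sides [(np.float64(0.0558), np.float64(-87.5)), (np.float64(0.074), np.float64(-176.8))]
clip 0.67 rect [234.6 309.2] cent 234.6 307.6 xy [0.447  0.2256] sides [(np.float64(0.0417), np.float64(-74.4)), (np.float64(0.0432), np.float64(-168.5))]
slot [ 0.57977227 -0.21984366  0.049     ]
slot [ 0.57999131 -0.21983854  0.05      ]
```

View pics/w3.png

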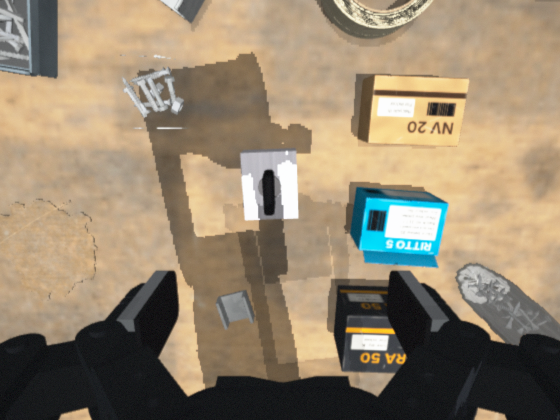

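```bash
python3 - <<'E'
from h import *
m=model('w3');b=cv2.imread('pics/w3.png')
for yaw in (2.8,):
  a=np.radians(yaw);ex=np.array([np.cos(a),np.sin(a),0]);ey=np.array([-ex[1],ex[0],0])
  for x,y in [(.5986,.1836),(.600,.1828)]:
    print(x,y,[np.round(proj(m,np.array([x,y,z])+ex*s*.019+ey*t*.005),1).tolist() for z in(.074,.036) for s in(-1,1) for t in(-1,1)])
    print('stand',[np.round(proj(m,np.array([x,y,.03])+ex*s*.035+ey*t*.028),1).tolist() for s in(-1,1) for t in(-1,1)])
g=b[140:230,230:310];mk=(g.max(2)<60)
ys,xs=np.where(mk);print('dark',xs.min()+230,xs.max()+230,ys.min()+140,ys.max()+140)
for r in range(165,220,6):
    q=np.where(mk[r-140])[0]; print(r,(q.min()+230,q.max()+230) if len(q) else None)
cl=cv2.resize(b[285:335,205:265],(480,400),interpolation=2)
cv2.imwrite('pics/c3.png',np.hstack([cv2.resize(g,(320,360),interpolation=2),cl[:360]]))
E
```

```text
0.5986 0.1836 [[274.1, 214.2], [263.2, 214.6], [271.9, 173.1], [260.7, 173.6], [274.9, 203.7], [265.1, 204.1], [273.0, 166.6], [262.9, 167.1]]
stand [[297.7, 216.0], [244.4, 218.3], [295.4, 148.6], [239.2, 151.2]]
0.6 0.1828 [[275.0, 212.7], [264.1, 213.2], [272.8, 171.6], [261.6, 172.1], [275.7, 202.4], [265.9, 202.8], [273.8, 165.2], [263.7, 165.6]]
stand [[298.5, 214.8], [245.1, 217.0], [296.3, 147.2], [240.0, 149.7]]
dark 262 274 170 214
165 None
171 (np.int64(265), np.int64(272))
177 (np.int64(263), np.int64(273))
183 (np.int64(263), np.int64(273))
189 (np.int64(263), np.int64(273))
195 (np.int64(263), np.int64(273))
201 (np.int64(264), np.int64(274))
207 (np.int64(264), np.int64(274))
213 (np.int64(265), np.int64(273))
219 None
```

View pics/c3.png

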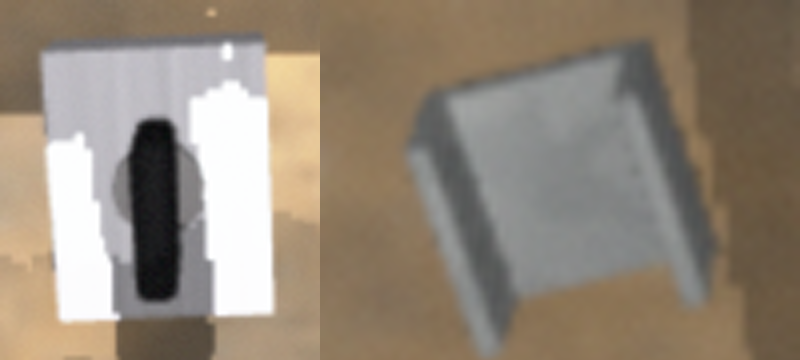

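{"op": "move_arm", "data": {"steps": [[[0, -0.0046, 0.0123, -0.035, 0, 0, 2.5], [0, 0, 0, -0.04, 0, 0, 0], [0, 0, 0, -0.04, 0, 0, 0], [0, 0, 0, -0.028, 0, 0, 0], [0, 0, 0, 0, 0, 0, 0]]]}}

```text
clock: 5.08
tool_pos: [0.5931, 0.1823, 0.0917]
tcp_rot: [3.139, 0.075, -0.017]
force: [-1.0, 1.0, -2.1]
grip_width: 0.996
finger_force: 0.0
```

```bash
python3 - <<'E'
from h import *
snap('w4',['key'],[.074])
b=cv2.imread('pics/w4.png');m=model('w4')
k=(b.max(2)<60)
P=[[np.round(proj(m,np.array([.5985,.183,z])+np.array([np.cos(.045),np.sin(.045),0])*s*.019),1).tolist() for s in(-1,1)] for z in(.074,.036)]
print(P)
u=int(P[0][0][0])
for r in range(int(P[0][1][1])-25,int(P[0][0][1])+25,6):
    q=np.where(k[r,u-40:u+40])[0]; print(r,(q.min()+u-40,q.max()+u-40) if len(q) else None)
E
```

```text
tcp [0.5931 0.1823 0.0917] [ 3.139  0.075 -0.017] 5.0833 q [ 0.17  0.35  1.64 -0.    1.16  1.69]
[[[280.7, 280.5], [280.8, 207.3]], [[280.9, 250.6], [281.0, 189.0]]]
182 None
188 None
194 (np.int64(276), np.int64(284))
200 (np.int64(273), np.int64(288))
206 (np.int64(271), np.int64(289))
212 (np.int64(271), np.int64(289))
218 (np.int64(270), np.int64(290))
224 (np.int64(270), np.int64(290))
230 (np.int64(270), np.int64(290))
236 (np.int64(271), np.int64(289))
242 (np.int64(271), np.int64(289))
248 (np.int64(271), np.int64(289))
254 (np.int64(271), np.int64(289))
260 (np.int64(271), np.int64(289))
266 (np.int64(271), np.int64(289))
272 (np.int64(271), np.int64(289))
278 (np.int64(272), np.int64(288))
284 None
290 None
296 None
302 None
```

{"op": "move_arm", "data": {"steps": [[[0, 0.005, 0.0005, -0.01, 0, 0, 0], [0, 0, 0, -0.02, 0, 0, 0], [0, 0, 0, -0.02, 0, 0, 0], [0, 0, 0, 0, 0, 0, 0], [0, 0, 0, 0, 0, 0, 0]]]}}

```text
clock: 5.6
tool_pos: [0.6035, 0.1847, 0.0495]
tcp_rot: [-3.141, -0.077, -0.002]
force: [-0.7, 0.4, -0.1]
grip_width: 0.998
finger_force: 0.0
```

{"op": "move_arm", "data": {"steps": [[[0, -0.0055, -0.0015, -0.009, 0, 0, 0], [0, 0, 0, 0, 0, 0, 0], [0, 0, 0, 0, 0, 0, 0], [255, 0, 0, 0, 0, 0, 0], [255, 0, 0, 0, 0, 0, 0]]]}}

```text
clock: 6.02
tool_pos: [0.5976, 0.1833, 0.0402]
tcp_rot: [-3.14, -0.078, -0.002]
force: [0.1, 0.2, 0.2]
grip_width: 0.751
finger_force: 0.0
```

{"op": "move_arm", "data": {"steps": [[[255, 0, 0, 0, 0, 0, 0], [255, 0, 0, 0, 0, 0, 0], [255, 0, 0, 0, 0, 0, 0], [255, 0, 0, 0, 0, 0, 0], [255, 0, 0, 0, 0, 0, 0]]]}}

```text
clock: 6.43
tool_pos: [0.5972, 0.1833, 0.0395]
tcp_rot: [-3.141, -0.077, -0.001]
force: [0.1, -0.6, -1.4]
grip_width: 0.105
finger_force: 58.3
```

{"op": "move_arm", "data": {"steps": [[[255, 0, 0, 0.03, 0, 0, 0], [255, 0, 0, 0.04, 0, 0, 0], [255, 0, 0, 0.04, 0, 0, 0], [255, 0, 0, 0.04, 0, 0, 0], [255, 0, -0.015, 0.035, 0, 0, 0]]]}}

```text
clock: 6.85
tool_pos: [0.597, 0.1701, 0.2271]
tcp_rot: [-3.139, -0.081, -0.002]
force: [0.9, 0.3, -0.4]
grip_width: 0.108
finger_force: 59.1
```

{"op": "move_arm", "data": {"steps": [[[255, 0, -0.038, 0.015, 0, 0, 0], [255, 0, -0.04, 0, 0, 0, 0], [255, 0, -0.04, 0, 0, 0, 0], [255, 0, -0.04, 0, 0, 0, 0], [255, 0, -0.04, 0, 0, 0, 0]]]}}

```text
clock: 7.27
tool_pos: [0.5966, -0.0314, 0.2394]
tcp_rot: [3.141, 0.078, 0.0]
force: [0.8, -0.3, -0.7]
grip_width: 0.105
finger_force: 59.2
```

{"op": "move_arm", "data": {"steps": [[[255, -0.003, -0.04, 0, 0, 0, 0], [255, -0.004, -0.04, 0, 0, 0, 0], [255, -0.004, -0.04, 0, 0, 0, 0], [255, -0.003, -0.04, 0, 0, 0, 0], [255, -0.003, -0.03, 0, 0, 0, 0]]]}}

```text
clock: 7.68
tool_pos: [0.5792, -0.2229, 0.2391]
tcp_rot: [3.14, 0.075, -0.0]
force: [0.1, -0.8, -0.3]
grip_width: 0.107
finger_force: 59.2
```

{"op": "move_arm", "data": {"steps": [[[255, 0, 0, -0.03, 0, 0, 0], [255, 0, 0, -0.04, 0, 0, 0], [255, 0, 0, -0.03, 0, 0, 0], [255, 0, 0, 0, 0, 0, 0], [255, 0, 0, 0, 0, 0, 0]]]}}

```text
clock: 8.1
tool_pos: [0.5784, -0.219, 0.1373]
tcp_rot: [-3.138, -0.077, 0.007]
force: [0.1, -0.2, -0.1]
grip_width: 0.106
finger_force: 59.2
```

```bash
python3 - <<'E'
from h import *
from scipy.spatial.transform import Rotation as Ro
snap('w5',['slot','key'],[.049,.1])
s=sensors.read_state();R=Ro.from_rotvec(s['tcp_rot']).as_matrix();T=np.array(s['tool_pos']);m=model('w5');print(T)
b=cv2.imread('pics/w5.png')
pts={'topf':(.019,0,-.034),'shoulder':(.012,0,.010),'bladetip+':(.008,.0,.034),'bladetip-':(-.008,0,.034)}
for k,p in pts.items(): print(k,np.round(proj(m,T+R@np.array(p)),1))
print('slot',np.round(proj(m,(.580,-.220,.049)),1))
c=b[80:380,180:380];cv2.imwrite('pics/c5.png',cv2.resize(c,(400,600),interpolation=2))
E
```

```text
tcp [ 0.5784 -0.219   0.1373] [-3.138 -0.077  0.007] 8.1 q [-0.49  0.29  1.63 -0.    1.23  1.03]
slot 0.95 rect [282.8 205.7] cent 283.2 205.9 xy [ 0.5842 -0.2191] sides [(np.float64(0.0408), np.float64(-85.0)), (np.float64(0.0444), np.float64(-173.7))]
key 0.57 rect [277.9 292.8] cent 282.4 290.4 xy [ 0.5471 -0.2182] sides [(np.float64(0.0816), np.float64(-3.9)), (np.float64(0.0246), np.float64(-93.6))]
[ 0.5818865  -0.22044915  0.14246971]
topf [285.7 262.7]
shoulder [285.3 235. ]
bladetip+ [285.2 226. ]
bladetip- [285.2 255. ]
slot [283.8 211.8]
```

View pics/c5.png

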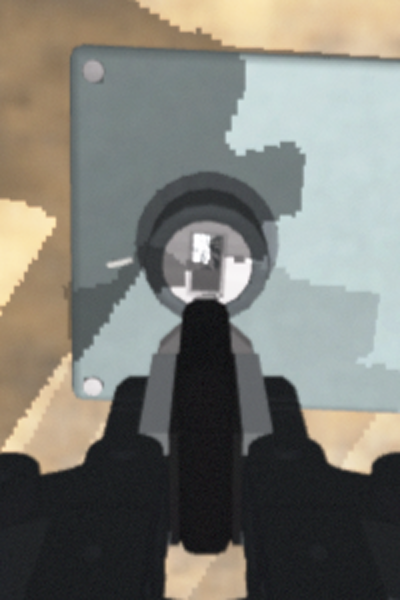

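```bash
python3 - <<'E'
from h import *
from scipy.spatial.transform import Rotation as Ro
R=Ro.from_rotvec([-3.138,-.077,.007]).as_matrix();T=np.array([.5784,-.219,.1373]);m=model('w5')
for p in [(.019,0,-.034),(-.019,0,-.034),(.019,0,.004),(.012,0,.004),(.008,0,.034),(.012,.012,.01)]: print(p,np.round(proj(m,T+R@np.array(p)),1))
b=cv2.imread('pics/w5.png')
print(b[215:245,283].max(1).tolist());print(b[340:365,283].max(1).tolist())
for r in (240,260,300,340):
    q=np.where(b[r,250:320].max(1)<50)[0]+250;print(r,q.min(),q.max())
s=sensors.read_state();print(s['tool_pos'],s['tcp_rot'],s['clock'])
E
```

```text
(0.019, 0, -0.034) [281.3 264.6]
(-0.019, 0, -0.034) [281.4 360.9]
(0.019, 0, 0.004) [281.6 227.9]
(0.012, 0, 0.004) [281.6 243. ]
(0.008, 0, 0.034) [281.7 229.4]
(0.012, 0.012, 0.01) [307.8 238.2]
[98, 100, 101, 98, 97, 96, 96, 95, 97, 104, 141, 168, 145, 147, 92, 34, 24, 26, 22, 22, 21, 26, 24, 23, 24, 22, 24, 21, 25, 21]
[27, 28, 26, 21, 23, 23, 27, 24, 26, 24, 27, 23, 27, 24, 28, 27, 64, 143, 205, 211, 210, 211, 212, 211, 198]
240 272 293
260 268 296
300 250 319
340 250 319
[ 0.5818865  -0.22044915  0.14246971] [3.13827311 0.07815265 0.00651033] 8.25
```

{"op": "move_arm", "data": {"steps": [[[255, -0.0025, 0.0004, -0.025, 0, 0, 0], [255, 0, 0, -0.025, 0, 0, 0], [255, 0, 0, 0, 0, 0, 0], [255, 0, 0, 0, 0, 0, 0], [255, 0, 0, 0, 0, 0, 0]]]}}

```text
clock: 8.67
tool_pos: [0.5791, -0.22, 0.092]
tcp_rot: [3.139, 0.078, 0.005]
force: [-0.1, -0.2, -0.4]
grip_width: 0.11
finger_force: 59.2
```

```bash
python3 - <<'E'
from h import *
m=cams.camera_model('side');I=cams.camera('side')
s=sensors.read_state();print(s['tool_pos'],s['tcp_rot'],s['clock'],s['force'])
E
```

```text
[ 0.57936303 -0.22018064  0.09230662] [3.13842879 0.077854   0.00613414] 8.7167 [ 0.24038648 -0.32330634 -0.55072081]
```

{"op": "move_arm", "data": {"steps": [[[255, 0, 0, -0.005, 0, 0, 0], [255, 0, 0, -0.005, 0, 0, 0], [255, 0, 0, -0.004, 0, 0, 0], [255, 0, 0, 0, 0, 0, 0], [255, 0, 0, 0, 0, 0, 0]]]}}

```text
clock: 9.13
tool_pos: [0.5771, -0.2192, 0.0747]
tcp_rot: [-3.14, -0.078, 0.002]
force: [-0.2, 0.4, -0.2]
grip_width: 0.108
finger_force: 59.2
```

{"op": "move_arm", "data": {"steps": [[[255, 0, 0, -0.005, 0, 0, 0], [255, 0, 0, -0.005, 0, 0, 0], [255, 0, 0, -0.004, 0, 0, 0], [255, 0, 0, 0, 0, 0, 0], [255, 0, 0, 0, 0, 0, 0]]]}}

```text
clock: 9.55
tool_pos: [0.5772, -0.2192, 0.0607]
tcp_rot: [-3.14, -0.077, 0.001]
force: [1.3, -0.5, -0.8]
grip_width: 0.107
finger_force: 59.2
```

{"op": "move_arm", "data": {"steps": [[[255, 0, 0, -0.002, 0, 0, 0], [255, 0, 0, -0.001, 0, 0, 0], [255, 0, 0, 0, 0, 0, 0], [255, 0, 0, 0, 0, 0, 0], [255, 0, 0, 0, 0, 0, 0]]]}}

```text
clock: 9.97
tool_pos: [0.5777, -0.2195, 0.0586]
tcp_rot: [3.14, 0.078, 0.001]
force: [0.5, -0.4, 2.0]
grip_width: 0.107
finger_force: 59.7
```

```bash
python3 - <<'E'
from h import *
s=sensors.read_state();print(s['tool_pos'],s['tcp_rot'],s['clock'],s['force'],s['torque'],s['q'])
E
```

```text
[ 0.57766427 -0.21946552  0.05860742] [3.14038863e+00 7.75363636e-02 5.19377736e-04] 9.9667 [ 0.53466048 -0.36351381  1.96921343] [ 0.03364536  0.11282701 -0.01218858] [-4.90588194e-01  3.78857245e-01  1.67543126e+00 -5.86686749e-05
  1.08689472e+00  1.03086534e+00]
```

{"op": "move_arm", "data": {"steps": [[[255, 0, 0, 0, 0, 0, -7], [255, 0, 0, 0, 0, 0, -7], [255, 0, 0, 0, 0, 0, -7], [255, 0, 0, 0, 0, 0, -7], [255, 0, 0, 0, 0, 0, -7]]]}}

```text
clock: 10.38
tool_pos: [0.5784, -0.2178, 0.0586]
tcp_rot: [-3.013, 0.879, -0.002]
force: [3.6, 6.4, 1.8]
grip_width: 0.113
finger_force: 59.5
```

{"op": "move_arm", "data": {"steps": [[[255, 0, 0, 0, 0, 0, -7], [255, 0, 0, 0, 0, 0, -7], [255, 0, 0, 0, 0, 0, -7], [255, 0, 0, 0, 0, 0, -7], [255, 0, 0, 0, 0, 0, 0]]]}}

```text
clock: 10.8
tool_pos: [0.5793, -0.2166, 0.0587]
tcp_rot: [-2.709, 1.581, -0.002]
force: [4.7, 9.6, 1.7]
grip_width: 0.108
finger_force: 59.6
```

```bash
python3 - <<'E'
from h import *
s=sensors.read_state();print(s['tool_pos'],s['tcp_rot'],s['clock'],s['force'],s['torque'],s['q'],2*np.degrees(np.arctan2(s['tcp_rot'][1],s['tcp_rot'][0])))
E
```

```text
[ 0.57933238 -0.2166095   0.05866442] [-2.70897656e+00  1.58103493e+00 -1.60258699e-03] 10.8 [4.7088736  9.59058958 1.6999515 ] [ 1.78082592 -0.99817295  0.07865377] [-0.48792307  0.37893163  1.67521791  0.00559668  1.08622682  2.13685793] 299.46192407473416
```

{"op": "move_arm", "data": {"steps": [[[255, 0.001, 0.002, 0, 0, 0, -7], [255, 0, 0, 0, 0, 0, -7], [255, 0, 0, 0, 0, 0, 0], [255, 0, 0, 0, 0, 0, 0], [255, 0, 0, 0, 0, 0, 0]]]}}

```text
clock: 11.22
tool_pos: [0.5804, -0.216, 0.0587]
tcp_rot: [-2.503, 1.892, -0.003]
force: [5.0, 6.1, -0.1]
grip_width: 0.109
finger_force: 59.3
```

```bash
cat >> h.py <<'E'
def st():
    s=sensors.read_state();print(s['clock'],'p',np.round(s['tool_pos'],4),'rv',np.round(s['tcp_rot'],3),'F',np.round(s['force'],1),'M',np.round(s['torque'],2),'q',np.round(s['q'],3),'yaw',2*np.degrees(np.arctan(s['tcp_rot'][1]/s['tcp_rot'][0])).round(1))
E
python3 -c "
from h import *
st()"
```

```text
11.2167 p [ 0.5804 -0.216   0.0587] rv [-2.503  1.892 -0.003] F [ 5.   6.1 -0.1] M [ 0.97 -1.08  0.09] q [-0.485  0.38   1.674  0.004  1.085  2.378] yaw -74.2
```

{"op": "move_arm", "data": {"steps": [[[255, 0.001, 0.001, 0, 0, 0, -5], [255, 0, 0, 0, 0, 0, -4], [255, 0, 0, 0, 0, 0, 0], [255, 0, 0, 0, 0, 0, 0], [255, 0, 0, 0, 0, 0, 0]]]}}

```text
clock: 11.63
tool_pos: [0.5811, -0.2157, 0.0587]
tcp_rot: [-2.348, 2.083, -0.003]
force: [5.2, 1.6, -0.7]
grip_width: 0.109
finger_force: 59.2
```

```bash
python3 -c "
from h import *
st()"
```

```text
11.6333 p [ 0.5811 -0.2157  0.0587] rv [-2.348  2.083 -0.003] F [ 5.2  1.6 -0.7] M [ 0.48 -0.94  0.02] q [-4.840e-01  3.810e-01  1.673e+00  2.000e-03  1.085e+00  2.538e+00] yaw -83.2
```

{"op": "move_arm", "data": {"steps": [[[255, 0.001, 0, 0, 0, 0, -3], [255, 0, 0, 0, 0, 0, 0], [255, 0, 0, 0, 0, 0, 0], [0, 0, 0, 0, 0, 0, 0], [0, 0, 0, 0, 0, 0, 0]]]}}

```text
clock: 12.05
tool_pos: [0.58, -0.2167, 0.0581]
tcp_rot: [2.295, -2.144, -0.001]
force: [0.5, -0.7, 0.0]
grip_width: 0.382
finger_force: 0.0
```

{"op": "move_arm", "data": {"steps": [[[0, 0, 0, 0, 0, 0, 0], [0, 0, 0, 0, 0, 0, 0], [0, 0, 0, 0, 0, 0, 0], [0, 0, 0, 0.02, 0, 0, 0], [0, 0, 0, 0.04, 0, 0, 0]]]}}

```text
clock: 12.47
tool_pos: [0.5762, -0.2145, 0.1126]
tcp_rot: [2.292, -2.144, -0.018]
force: [0.1, -0.1, -0.9]
grip_width: 0.997
finger_force: 0.0
```

{"op": "move_arm", "data": {"steps": [[[0, 0, 0, 0.04, 0, 0, 7], [0, 0, 0, 0.04, 0, 0, 7], [0, 0, 0, 0, 0, 0, 0], [0, 0, 0, 0, 0, 0, 0], [0, 0, 0, 0, 0, 0, 0]]]}}

```text
clock: 12.88
tool_pos: [0.5802, -0.2164, 0.198]
tcp_rot: [2.538, -1.852, -0.0]
force: [-0.3, -0.1, -0.7]
grip_width: 1.0
finger_force: 0.0
```

```bash
python3 - <<'E'
from h import *
st();snap('w6',['key','slot'],[.093,.049])
b=cv2.imread('pics/w6.png');m=model('w6')
u,v=map(int,proj(m,(.581,-.219,.06)));print(u,v,'checker',[np.round(proj(m,p),0) for p in[(.58,-.219,.049),(.58,-.219,.093)]])
c=b[max(v-75,0):v+75,max(u-75,0):u+75];cv2.imwrite('pics/c6.png',np.hstack([cv2.resize(b,(440,330)),cv2.resize(c,(330,330),interpolation=2)]))
E
```

```text
12.8833 p [ 0.5802 -0.2164  0.198 ] rv [ 2.538 -1.852 -0.   ] F [-0.3 -0.1 -0.7] M [-0.05  0.02  0.  ] q [-0.484  0.231  1.577 -0.     1.333  2.347] yaw -72.2
tcp [ 0.5802 -0.2164  0.198 ] [ 2.538 -1.852 -0.   ] 12.8833 q [-0.48  0.23  1.58 -0.    1.33  2.35]
key 0.76 rect [282.  202.5] cent 281.0 200.6 xy [ 0.5803 -0.2227] sides [(np.float64(0.0198), np.float64(-162.3)), (np.float64(0.041), np.float64(108.3))]
slot 0.58 rect [281.9 189.5] cent 281.7 187.2 xy [ 0.5803 -0.2225] sides [(np.float64(0.0441), np.float64(-79.6)), (np.float64(0.0408), np.float64(-168.6))]
279 196 checker [array([281., 193.]), array([281., 207.])]
```

View pics/c6.png

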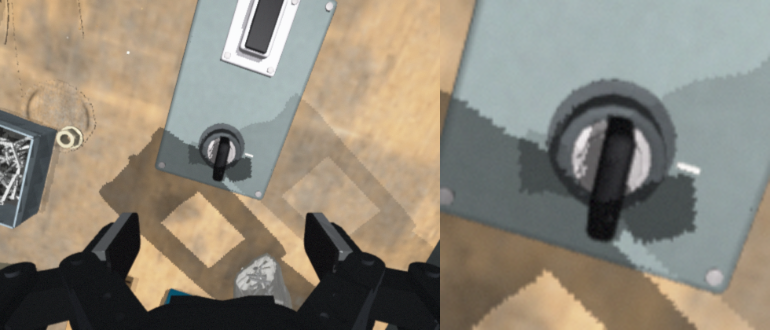

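{"op": "move_arm", "data": {"steps": [[[0, 0, 0, 0.035, 0, 0, 7], [0, 0, 0, 0.035, 0, 0, 7], [0, 0, 0.01, 0.033, 0, 0, 7], [0, -0.011, 0.036, 0, 0, 0, 7], [0, -0.011, 0.036, 0, 0, 0, 7]]]}}

```text
clock: 13.45
tool_pos: [0.5592, -0.135, 0.3025]
tcp_rot: [2.979, -0.997, 0.004]
force: [0.2, 1.1, -0.5]
grip_width: 0.999
finger_force: 0.0
```

{"op": "move_arm", "data": {"steps": [[[0, -0.011, 0.036, 0, 0, 0, 7], [0, -0.011, 0.036, 0, 0, 0, 7], [0, -0.011, 0.036, 0, 0, 0, 7], [0, -0.011, 0.036, 0, 0, 0, 7], [0, -0.011, 0.036, 0, 0, 0, 7]]]}}

```text
clock: 13.87
tool_pos: [0.5021, 0.0471, 0.2996]
tcp_rot: [-3.141, 0.051, 0.004]
force: [0.7, 0.1, -0.2]
grip_width: 0.999
finger_force: 0.0
```

{"op": "move_arm", "data": {"steps": [[[0, -0.011, 0.036, 0, 0, 0, 7], [0, -0.011, 0.036, 0, 0, 0, 7], [0, -0.011, 0.036, 0, 0, 0, 6], [0, -0.011, 0.036, 0, 0, 0, 0], [0, -0.012, 0.036, -0.01, 0, 0, 0]]]}}

```text
clock: 14.28
tool_pos: [0.4472, 0.2274, 0.2917]
tcp_rot: [-3.104, -0.487, -0.002]
force: [1.7, -0.1, 0.1]
grip_width: 0.999
finger_force: 0.0
```

{"op": "move_arm", "data": {"steps": [[[0, 0, 0, -0.04, 0, 0, 0], [0, 0, 0, -0.04, 0, 0, 0], [0, 0, 0, 0, 0, 0, 0], [0, 0, 0, 0, 0, 0, 0], [0, 0, 0, 0, 0, 0, 0]]]}}

```text
clock: 14.7
tool_pos: [0.4481, 0.2255, 0.2124]
tcp_rot: [-3.104, -0.486, -0.0]
force: [0.9, -0.6, 1.0]
grip_width: 1.003
finger_force: 0.0
```

```bash
python3 - <<'E'
from h import *
st();snap('w7',['clip'],[.018])
b=cv2.imread('pics/w7.png');m=model('w7')
u,v=map(int,proj(m,(.447,.226,.01)));print(u,v)
c=b[v-60:v+60,u-70:u+70];cv2.imwrite('pics/c7.png',cv2.resize(c,(700,600),interpolation=2));print(u-70,v-60)
E
```

```text
14.7 p [0.4481 0.2255 0.2124] rv [-3.104 -0.486 -0.   ] F [ 0.9 -0.6  1. ] M [ 0.03  0.01 -0.  ] q [ 0.309 -0.063  1.864 -0.     1.341  1.569] yaw 17.8
tcp [0.4481 0.2255 0.2124] [-3.104 -0.486 -0.   ] 14.7 q [ 0.31 -0.06  1.86 -0.    1.34  1.57]
clip 0.62 rect [280.  187.5] cent 280.0 186.8 xy [0.4434 0.2267] sides [(np.float64(0.0377), np.float64(15.0)), (np.float64(0.0358), np.float64(-74.1))]
281 182
211 122
```

View pics/c7.png

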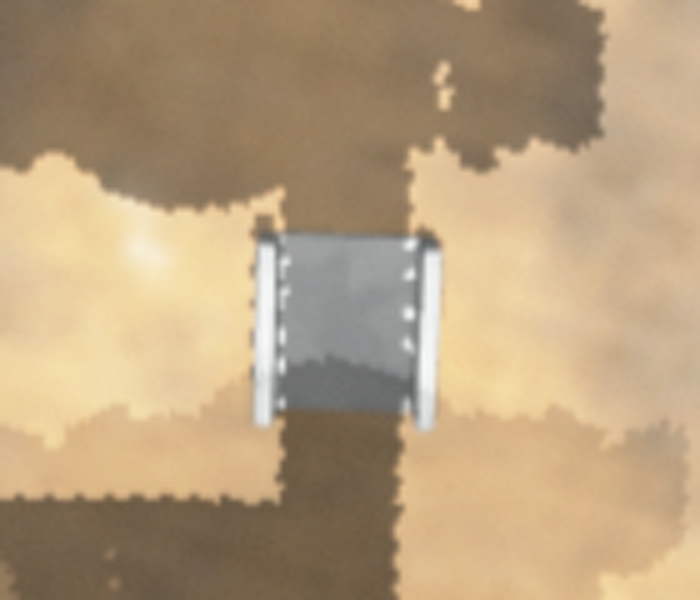

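{"op": "move_arm", "data": {"steps": [[[0, -0.0056, 0.001, -0.04, 0, 0, -0.8], [0, 0, 0, -0.04, 0, 0, 0], [0, 0, 0, -0.04, 0, 0, 0], [0, 0, 0, -0.04, 0, 0, 0], [0, 0, 0, 0, 0, 0, 0]]]}}

```text
clock: 15.22
tool_pos: [0.4376, 0.2246, 0.0454]
tcp_rot: [3.105, 0.463, -0.017]
force: [-2.4, -1.8, -1.0]
grip_width: 1.0
finger_force: 0.0
```

{"op": "move_arm", "data": {"steps": [[[0, 0, 0, -0.025, 0, 0, 0], [0, 0, 0, -0.016, 0, 0, 0], [0, 0, 0, 0, 0, 0, 0], [0, 0, 0, 0, 0, 0, 0], [0, 0, 0, 0, 0, 0, 0]]]}}

```text
clock: 15.63
tool_pos: [0.4444, 0.2273, 0.0132]
tcp_rot: [-3.106, -0.464, -0.007]
force: [0.6, 0.5, 0.0]
grip_width: 1.0
finger_force: 0.0
```

```bash
python3 - <<'E'
from h import *
print(at_z(model('w7'),280.2,188.6,.018));st()
E
```

```text
[0.44250178 0.22614417 0.018     ]
15.6333 p [0.4444 0.2273 0.0132] rv [-3.106 -0.464 -0.007] F [0.6 0.5 0. ] M [0.02 0.02 0.01] q [0.315 0.2   2.006 0.    0.931 1.589] yaw 17.0
```

{"op": "move_arm", "data": {"steps": [[[0, -0.0015, -0.001, -0.01, 0, 0, 0], [0, 0, 0, 0, 0, 0, 0], [0, 0, 0, 0, 0, 0, 0], [0, 0, 0, 0, 0, 0, 0], [255, 0, 0, 0, 0, 0, 0]]]}}

```text
clock: 16.05
tool_pos: [0.4406, 0.2257, 0.0006]
tcp_rot: [-3.107, -0.465, -0.001]
force: [0.6, 0.5, 0.3]
grip_width: 0.881
finger_force: 0.0
```

{"op": "move_arm", "data": {"steps": [[[255, 0, 0, 0, 0, 0, 0], [255, 0, 0, 0, 0, 0, 0], [255, 0, 0, 0, 0, 0, 0], [255, 0, 0, 0, 0, 0, 0], [255, 0, 0, 0, 0, 0, 0]]]}}

```text
clock: 16.47
tool_pos: [0.4409, 0.2258, 0.0007]
tcp_rot: [-3.107, -0.465, -0.002]
force: [1.0, 0.3, 3.1]
grip_width: 0.406
finger_force: 60.3
```

```bash
python3 -c "
from h import *
st()"
```

```text
16.4667 p [0.4409 0.2258 0.0007] rv [-3.107e+00 -4.650e-01 -2.000e-03] F [1.  0.3 3.1] M [-0.03  0.   -0.03] q [ 0.314  0.219  2.015 -0.     0.907  1.588] yaw 17.0
```

{"op": "move_arm", "data": {"steps": [[[255, 0, 0, 0.02, 0, 0, 0], [255, 0, 0, 0.035, 0, 0, 0], [255, 0, 0, 0.04, 0, 0, 0], [255, 0, 0, 0.04, 0, 0, 0], [255, 0, 0, 0.04, 0, 0, 0]]]}}

```text
clock: 16.88
tool_pos: [0.4395, 0.2253, 0.1765]
tcp_rot: [3.107, 0.465, -0.002]
force: [1.8, 0.3, -1.1]
grip_width: 0.41
finger_force: 59.8
```

{"op": "move_arm", "data": {"steps": [[[255, 0, 0, 0.04, 0, 0, 0], [255, 0, 0, 0.04, 0, 0, 0], [255, 0, 0, 0.04, 0, 0, 0], [255, 0, 0, 0.015, 0, 0, 0], [255, 0.005, -0.02, 0, 0, 0, 4]]]}}

```text
clock: 17.3
tool_pos: [0.4469, 0.2082, 0.3161]
tcp_rot: [-3.086, -0.577, -0.014]
force: [0.2, -0.0, -1.9]
grip_width: 0.405
finger_force: 60.0
```

{"op": "move_arm", "data": {"steps": [[[255, 0.009, -0.036, 0, 0, 0, 6], [255, 0.009, -0.036, 0, 0, 0, 6], [255, 0.009, -0.036, 0, 0, 0, 6], [255, 0.009, -0.036, 0, 0, 0, 6], [255, 0.009, -0.036, 0, 0, 0, 6]]]}}

```text
clock: 17.72
tool_pos: [0.4902, 0.024, 0.3099]
tcp_rot: [-2.831, -1.361, 0.001]
force: [1.0, -0.1, -1.1]
grip_width: 0.404
finger_force: 60.0
```

{"op": "move_arm", "data": {"steps": [[[255, 0.009, -0.036, 0, 0, 0, 6], [255, 0.009, -0.036, 0, 0, 0, 6], [255, 0.009, -0.036, 0, 0, 0, 6], [255, 0.009, -0.036, 0, 0, 0, 6], [255, 0.009, -0.036, 0, 0, 0, 6]]]}}

```text
clock: 18.13
tool_pos: [0.5352, -0.1562, 0.3097]
tcp_rot: [-2.383, -2.046, 0.0]
force: [1.4, 0.4, -0.9]
grip_width: 0.406
finger_force: 60.0
```

{"op": "move_arm", "data": {"steps": [[[255, 0.009, -0.036, 0, 0, 0, 6], [255, 0.009, -0.036, 0, 0, 0, 4], [255, 0.009, -0.036, 0, 0, 0, 0], [255, 0.009, -0.036, 0, 0, 0, 0], [255, 0.009, -0.03, 0, 0, 0, 0]]]}}

```text
clock: 18.55
tool_pos: [0.5801, -0.3309, 0.3092]
tcp_rot: [-2.202, -2.239, 0.001]
force: [0.2, -0.0, -0.2]
grip_width: 0.406
finger_force: 60.0
```

{"op": "move_arm", "data": {"steps": [[[255, 0, -0.02, -0.03, 0, 0, 0], [255, 0, 0, -0.04, 0, 0, 0], [255, 0, 0, -0.02, 0, 0, 0], [255, 0, 0, 0, 0, 0, 0], [255, 0, 0, 0, 0, 0, 0]]]}}

```text
clock: 18.97
tool_pos: [0.5794, -0.3476, 0.2181]
tcp_rot: [-2.198, -2.238, 0.001]
force: [-0.1, 0.0, -0.3]
grip_width: 0.399
finger_force: 59.9
```

```bash
python3 - <<'E'
from h import *
st();snap('w8',['clip','head_top'],[.2,.06]);st()
m=model('w8');print(np.round(proj(m,(.5817,-.3485,.06)),1),[np.round(proj(m,(.5817+a*.011,-.3485+c*.025,.06)),1).tolist() for a in(-1,1) for c in(-1,1)])
w=model('w2');print(at_z(w,446,186.2,.06))
E
```

```text
18.9667 p [ 0.5794 -0.3476  0.2181] rv [-2.198e+00 -2.238e+00  1.000e-03] F [-0.1  0.  -0.3] M [-0.03  0.01 -0.01] q [-0.657  0.352  1.391  0.     1.403 -0.675] yaw 91.0
tcp [ 0.5794 -0.3476  0.2181] [-2.198e+00 -2.238e+00  1.000e-03] 18.9667 q [-0.66  0.35  1.39  0.    1.4  -0.67]
clip 0.58 rect [282.7 278.8] cent 282.9 271.7 xy [ 0.5775 -0.3586] sides [(np.float64(0.0536), np.float64(88.3)), (np.float64(0.0443), np.float64(0.3))]
head_top 0.9 rect [289.5 118. ] cent 287.6 115.3 xy [ 0.5814 -0.2835] sides [(np.float64(0.1214), np.float64(0.9)), (np.float64(0.1891), np.float64(-85.1))]
19.1167 p [ 0.5817 -0.3489  0.2235] rv [2.198e+00 2.239e+00 1.000e-03] F [-0.8 -0.4 -0.4] M [ 0.01 -0.05 -0.04] q [-0.656  0.348  1.386  0.     1.403 -0.675] yaw 91.0
[288.1 195.1] [[275.2, 222.3], [275.9, 166.3], [299.9, 222.7], [301.7, 166.8]]
[ 0.58181758 -0.34843634  0.06      ]
```

```bash
python3 - <<'E'
from h import *
from scipy.spatial.transform import Rotation as Ro
m=model('w8');b=cv2.imread('pics/w8.png')
k=np.zeros(b.shape[:2],np.uint8);k[150:240,255:320]=(b[150:240,255:320].max(2)<60)
n,l,s,c=cv2.connectedComponentsWithStats(k)
for i in range(1,n):
    if s[i][4]>40:
        ys,xs=np.where(l==i);r=cv2.minAreaRect(np.c_[xs,ys].astype(np.float32));P=[at_z(m,*p,.06) for p in cv2.boxPoints(r)]
        print(s[i],np.round(c[i],1),np.round(r[0],1),'xy',at_z(m,*r[0],.06).round(4),[(np.hypot(*v[:2]).round(4),np.degrees(np.arctan2(v[1],v[0])).round(1)) for v in(P[1]-P[0],P[2]-P[1])])
# clip
R=Ro.from_rotvec([-2.198,-2.238,.001]).as_matrix();T=np.array([.5794,-.3476,.2181])
for p in [(x+.0016,y,z) for x in(-.018,.018) for y in(-.018,.018) for z in(.0007,-.0173)]: print(np.round(p,4),np.round(proj(m,T+R@np.array(p)),1))
o=spotter.regions_of('wrist','clip')[0];ys,xs=np.where(o['mask']);print(o['rect'],o['conf'])
for r in range(ys.min(),ys.max(),6):q=xs[ys==r];print(r,q.min(),q.max(),len(q))
E
```

```text
[275 168  24  20 368] [288.  175.8] [286.5 177.5] xy [ 0.58  -0.333  0.06 ] [(np.float64(0.0196), np.float64(1.0)), (np.float64(0.0165), np.float64(-88.3))]
[-0.0164 -0.018   0.0007] [247.7 307.1]
[-0.0164 -0.018  -0.0173] [243.5 330.8]
[-0.0164  0.018   0.0007] [326.6 307.1]
[-0.0164  0.018  -0.0173] [331.9 330.7]
[ 0.0196 -0.018   0.0007] [245.3 232.6]
[ 0.0196 -0.018  -0.0173] [240.6 248.4]
[0.0196 0.018  0.0007] [329.4 232.5]
[ 0.0196  0.018  -0.0173] [335.5 248.4]
[236.7, 229.6, 327.3, 331.0] 0.58
230 242 270 29
236 240 326 87
242 238 328 91
248 237 329 93
254 237 329 93
260 237 329 93
266 237 329 93
272 238 327 90
278 239 326 88
284 239 326 88
290 239 326 88
296 239 326 88
302 240 325 86
308 240 325 86
314 240 325 22
320 240 325 19
326 240 325 15
```

```bash
python3 - <<'E'
from h import *
b=cv2.imread('pics/w8.png');m=model('w8');g=b.max(2)
for r in (236,242,262,285,310): print(r,' '.join(str(x) for x in g[r,200:370:2]))
print(' '.join(str(x) for x in g[150:240:2,288]))
E
```

```text
236 178 180 180 181 178 177 175 176 175 172 172 178 181 183 203 206 207 207 208 202 100 95 92 93 90 99 116 118 119 120 119 119 118 116 119 118 118 116 117 118 116 118 116 119 118 119 119 119 119 122 121 123 122 121 122 119 124 119 105 91 90 90 89 99 188 191 193 194 194 190 189 186 161 159 175 184 202 199 198 202 203 205 205 208 212
242 182 185 182 182 181 183 180 177 177 175 178 195 210 212 212 214 215 209 195 98 94 94 93 90 91 97 119 116 120 117 117 119 120 120 120 117 116 115 116 112 111 113 119 119 120 120 120 120 121 122 120 121 121 121 120 120 120 114 97 88 88 92 91 90 112 228 231 227 223 220 217 215 214 210 215 215 210 207 205 202 204 209 213 210 209
262 219 217 213 215 215 214 216 215 215 209 207 209 120 93 90 93 91 92 74 112 117 119 117 102 88 94 110 112 111 112 115 111 110 111 112 110 113 110 110 109 109 108 107 110 109 110 109 110 109 112 111 114 116 116 117 119 115 110 89 88 100 115 115 114 111 92 93 89 93 90 106 211 215 216 218 213 202 201 208 212 213 213 211 211 213
285 206 39 33 36 31 33 32 42 91 92 90 93 92 93 87 30 21 23 22 62 116 118 117 107 88 91 112 113 113 115 115 113 114 113 115 112 109 108 106 106 108 110 111 108 109 108 106 106 107 108 108 112 113 111 112 112 111 96 88 92 114 117 114 100 21 24 20 24 68 95 90 92 93 90 93 62 29 33 30 33 34 35 145 223 226
310 36 31 33 31 28 27 29 23 29 25 28 35 31 32 31 28 20 19 24 30 106 111 112 105 91 150 167 126 153 184 211 223 224 222 219 219 215 187 180 186 189 191 195 186 208 215 208 193 197 214 213 216 216 220 222 222 216 102 86 103 110 113 111 46 22 22 20 23 29 29 25 33 32 29 27 26 28 30 27 29 31 30 31 31 31
205 206 207 205 205 184 114 128 161 48 38 35 39 40 38 38 40 38 59 85 85 70 73 70 70 70 70 68 68 70 73 76 79 76 74 74 133 254 254 206 153 101 117 118 117
```

```bash
python3 - <<'E'
from h import *
from scipy.spatial.transform import Rotation as Ro
for i in range(2):
    s=sensors.read_state();m=cams.camera_model('wrist');I=cams.camera('wrist');np.save('pics/w9.npy',np.array([np.r_[m['R'][j],m['t'][j]] for j in range(3)]))
    R=Ro.from_rotvec(s['tcp_rot']).as_matrix();T=np.array(s['tool_pos']);c=-np.array(m['R']).T@m['t']
    print(T.round(4),s['clock'],'cam',c.round(4),'in tool',(R.T@(c-T)).round(4),m['cx'])
    print('clip pred',[np.round(proj(m,T+R@np.array([.0196,y,-.0173])),1).tolist() for y in(-.018,.018)],'bar pred',np.round(proj(m,(.5817,-.3485,.06)),1))
    g=I.max(2);q=np.where(g[242,200:370]<135)[0]+200;print('clip obs row242',q.min(),q.max())
    for r in(180,190,200,210,220):
        q=np.where(g[r,255:325]<100)[0]+255;print(r,q.min() if len(q) else 0,q.max() if len(q) else 0)
    col=g[140:240,284];q=np.where(col<100)[0]+140;print('col',q.min(),q.max())
save(I,'w9')
E
```

```text
[ 0.5818 -0.3489  0.2236] 19.1667 cam [ 0.5778 -0.2784  0.3658] in tool [ 0.0702 -0.0021 -0.1424] 282.3241893801438
clip pred [[240.6, 248.6], [335.5, 248.6]] bar pred [284.  191.2]
clip obs row242 238 328
180 271 294
190 271 294
200 271 293
210 271 293
220 0 0
col 142 232
[ 0.5816 -0.3488  0.2234] 19.2167 cam [ 0.5777 -0.2783  0.3656] in tool [ 0.0702 -0.0021 -0.1424] 282.3241893801438
clip pred [[240.5, 248.6], [335.5, 248.5]] bar pred [284.2 191.4]
clip obs row242 238 328
180 271 294
190 271 294
200 271 293
210 271 293
220 0 0
col 142 232
```

{"op": "move_arm", "data": {"steps": [[[255, 0, -0.001, -0.02, 0, 0, 0], [255, 0, 0, -0.03, 0, 0, 0], [255, 0, 0, -0.03, 0, 0, 0], [255, 0, 0, -0.02, 0, 0, 0], [255, 0, 0, -0.01, 0, 0, 0]]]}}

```text
clock: 19.68
tool_pos: [0.5792, -0.3482, 0.1075]
tcp_rot: [-2.198, -2.239, 0.001]
force: [-0.4, 0.8, -1.7]
grip_width: 0.406
finger_force: 59.9
```

{"op": "move_arm", "data": {"steps": [[[255, 0, 0, -0.01, 0, 0, 0], [255, 0, 0, -0.01, 0, 0, 0], [255, 0, 0, 0, 0, 0, 0], [255, 0, 0, 0, 0, 0, 0], [255, 0, 0, 0, 0, 0, 0]]]}}

```text
clock: 20.1
tool_pos: [0.5813, -0.35, 0.0919]
tcp_rot: [2.2, 2.24, 0.0]
force: [0.1, 0.2, -0.4]
grip_width: 0.402
finger_force: 59.9
```

```bash
python3 - <<'E'
from h import *
cams.camera('side');st()
I=cams.camera('wrist');m=cams.camera_model('wrist');g=I.max(2)
print('bar',[np.round(proj(m,(.5817+a*.011,-.3485+c*.025,.06)),1).tolist() for a in(-1,1) for c in(-1,1)])
for r in range(130,290,10): print(r,' '.join(str(x) for x in g[r,230:340:4]))
E
```

```text
20.15 p [ 0.5813 -0.3501  0.092 ] rv [2.2   2.239 0.   ] F [-0.5  0.3 -0.5] M [-0.01  0.01  0.08] q [-0.658  0.465  1.488 -0.     1.186 -0.676] yaw 91.0
bar [[266.2, 287.8], [266.6, 199.0], [306.4, 288.4], [310.0, 199.7]]
130 127 125 124 124 122 125 124 127 124 123 123 124 122 123 123 122 124 126 122 124 123 125 125 124 124 125 123 123
140 104 124 125 124 124 125 125 125 124 123 123 122 123 123 123 123 122 123 125 124 122 125 123 121 122 124 124 125
150 99 98 97 95 125 123 125 126 124 125 125 123 121 120 120 122 122 122 124 122 123 121 123 125 125 126 124 124
160 182 95 98 104 102 101 101 102 102 100 103 98 98 99 101 98 98 98 99 100 100 98 111 114 115 124 123 127
170 99 168 132 123 118 160 165 160 161 156 218 223 222 222 222 226 222 222 222 226 219 225 222 137 176 192 183 126
180 96 112 253 243 163 159 162 160 160 155 156 159 180 221 221 225 224 219 221 225 218 226 223 218 187 224 172 122
190 96 108 155 160 161 157 162 157 129 128 129 128 129 126 128 130 127 129 129 130 202 224 223 223 225 226 152 125
200 95 101 156 159 158 158 162 145 158 78 40 42 42 42 51 49 54 64 80 218 202 219 22
[... 203 characters left out ...]
 173 160 158 162 155 94 94
230 187 187 254 209 146 174 175 110 114 81 81 78 75 71 71 72 72 69 68 139 134 144 141 143 160 153 94 94
240 186 187 160 104 103 113 132 134 137 135 134 135 129 128 133 135 136 137 137 137 138 132 99 106 102 145 96 94
250 184 187 123 127 108 109 127 130 127 128 128 128 128 131 135 135 135 134 133 133 132 128 101 127 124 149 195 195
260 104 104 128 133 110 106 127 127 126 125 127 126 124 127 125 126 125 126 125 131 132 125 101 131 130 106 104 105
270 105 53 119 134 120 107 131 130 125 126 126 125 123 124 125 122 133 130 133 130 131 119 100 130 126 34 105 104
280 90 28 79 135 117 103 130 129 130 128 121 122 123 124 120 121 121 124 129 127 128 113 104 130 115 25 62 103
```

{"op": "move_arm", "data": {"steps": [[[255, 0, 0, -0.006, 0, 0, 0], [255, 0, 0, -0.006, 0, 0, 0], [255, 0, 0, -0.004, 0, 0, 0], [255, 0, 0, 0, 0, 0, 0], [255, 0, 0, 0, 0, 0, 0]]]}}

```text
clock: 20.62
tool_pos: [0.5799, -0.349, 0.0734]
tcp_rot: [-2.2, -2.24, 0.0]
force: [-0.4, -0.5, -0.5]
grip_width: 0.403
finger_force: 59.9
```

{"op": "move_arm", "data": {"steps": [[[255, 0, 0, 0, 0, 0, 0], [255, 0, 0, 0, 0, 0, 0], [255, 0, 0, 0, 0, 0, 0], [255, 0, 0, 0, 0, 0, 0], [255, 0, 0, 0, 0, 0, 0]]]}}

```text
clock: 21.03
tool_pos: [0.5805, -0.3495, 0.0745]
tcp_rot: [2.201, 2.241, 0.0]
force: [0.0, 0.3, -0.8]
grip_width: 0.405
finger_force: 59.9
```

```bash
python3 - <<'E'
from h import *
st()
I=cams.camera('wrist');m=cams.camera_model('wrist')
for z,q in((.093,'key'),(.09,'clip')):
    for o in spotter.regions_of('wrist',q)[:1]: print(q,o['conf'],o['rect'])
print('key pred',[np.round(proj(m,(.58,-.219+d,z)),0) for d in(-.019,.019) for z in(.055,.093)])
E
```

```text
21.0333 p [ 0.5805 -0.3495  0.0745] rv [2.201 2.241 0.   ] F [ 0.   0.3 -0.8] M [-0.03 -0.03 -0.  ] q [-0.658  0.485  1.497  0.     1.159 -0.676] yaw 91.0
key 0.37 [285.8, 0.9, 303.8, 4.2]
clip 0.92 [236.8, 227.9, 326.9, 326.8]
key pred [array([291.,   4.]), array([294., -32.]), array([ 294., -109.]), array([ 298., -192.])]
```

```bash
python3 -c "
from h import *
print(workorder.sign_off())"
```

```text
the job is handed in; nothing more can be done
None
```

The job is handed in: the key is fully in the knob and turned to the on position, an estimated 1.25 rad or more, worked out from the key's yaw. The clip is held level about 14 mm above the sensing bar, centred to within about 2 mm by my measurements; no verdict came back at hand-in.

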